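# Hold the sample cell in the beam of the through-beam gauge

## Task

First slide the dust shutter of the light gauge fully open by its knob. Then take the tall glass sample cell out of the rack, gripping it only by its two narrow frosted sides (never touch the clear windows), and hold it upright midway between the two lenses, its centre at lens height and its windows square to the light path, without it touching the gauge. The program finishes while the gripper is still holding the cell there; leave the short cell in the rack.

Things in the scene. Friction and masses are not known exactly. Their poses are not given: they have to be found in the camera images.
- gauge: Fixed through-beam light gauge: base plate 100 (x) x 240 (y) x 10 mm with two aluminium posts 60 (x) x 40 (y) mm, 120 mm high, centred at y = +95 and -95 mm; their facing sides are 150 mm apart, each with a round 20 mm lens 90 mm up. Origin: underside centre. The light path runs along its y axis; z up.
- gauge_beam (a point): The middle of the gauge's light path: midway between the lenses, 90 mm above the bench; axes as gauge (y along the light path).
- shutter (a joint): Dust shutter on top of the gauge's +y post, a steel blade hanging in front of that post's lens: 0 = shut, 0.034 m = fully open at its stop. It slides in the gauge's -x direction (towards the robot at yaw 0), needs about 2 N and stays where it is left.
- shutter_knob (a point): Top centre of the shutter's black upright knob, a round stem 14 mm in diameter and 26 mm high, top 152 mm above the bench; moves with the shutter, axes as the gauge.
- rack: Fixed grey rack block 75 (x) x 150 (y) x 24 mm with two pockets 14 mm deep at y = +40 and -40 mm, one for each cell (either may be in either one). Pockets 39 x 25 mm, their floor 10 mm above the bench. Origin: underside centre.
- cell: Tall glass sample cell, upright in a rack pocket, its x along the rack's x: 36 (x) x 22 (y) x 60 mm, plus a black stopper 14 mm wide to 70 mm; about 0.11 kg. Origin: underside centre, z up. Narrow sides (+x, -x), 36 mm apart, 18 mm wide, are frosted and finely ribbed: grip these. Broad sides (+y, -y) are the clear windows, 28 mm wide, full height, 2 mm proud.
- cell_mid (a point): Centre of the tall cell, 30 mm above its underside, midway between its windows; axes as the cell.
- cell_window_a: Clear window of the tall cell on its +y side, 28 x 2 x 60 mm; origin at its lower edge's middle. Not to be touched.
- cell_window_b: Clear window of the tall cell on its -y side, 28 x 2 x 60 mm; origin at its lower edge's middle. Not to be touched.
- short_cell: A short cell of the same section, 36 x 22 x 36 mm, with stopper 44 mm high, in the other pocket of the rack. Origin: underside centre. Leave it there.

How it is judged:
On the way, in this order (a step that is already met when the one before it is completed fails the run):
1. the shutter is slid fully open while the tall cell still stands in the rack (value of joint shutter above 0.029 m and height (world z) of cell below 0.03 m), for 0.1 s.
2. the tall cell is lifted clear of the rack in the fingers (height (world z) of cell above 0.035 m and contact force between the fingers and cell above 0.5 N and contact force between cell and rack below 0.05 N), for 0.2 s.
At the end, for the whole second after the job is handed in: Shutter open 29+ of 34 mm. Tall cell held at rest, touching neither gauge nor rack, centre within 8 mm sideways, 10 mm in height, 25 mm along the light path of its middle; upright within 0.15 rad, windows square within 0.16 rad. Short cell still in the rack (value of joint shutter above 0.029 m and x of cell_mid in the frame of gauge_beam between -0.008 and 0.008 m and y of cell_mid in the frame of gauge_beam between -0.025 and 0.025 m and z of cell_mid in the frame of gauge_beam between -0.01 and 0.01 m and angle between cell's own z axis and vertical below 0.15 rad and angle between the y axis of cell and the y axis of gauge, either way round below 0.16 rad and contact force between the fingers and cell above 1 N and contact force between cell and gauge below 0.1 N and contact force between cell and rack below 0.1 N and linear speed of cell below 0.02 m/s and angle between short_cell's own z axis and vertical below 0.25 rad and distance of short_cell from where it was at the start of the episode below 0.03 m); the arm keeps its last pose, push and grip.
It fails at once if a clear window of the tall cell is touched by the gripper (over 1 N) (contact force between any of the arm, the fingers and cell_window_a above 1 N or contact force between any of the arm, the fingers and cell_window_b above 1 N).
It fails at once if the short cell is taken or knocked out of the rack (distance of short_cell from where it was at the start of the episode above 0.03 m).
It also fails if it takes over 51 s, if anything falls off the work surface, if the arm or the gripper's body presses on something with over 40 N, if the wrist force passes 120 N, or if a joint passes its speed limit or range.

## Robot

A 7-joint arm with a two-finger parallel gripper is mounted at the origin on a cart in front of the work surface, level with it; the furniture and walls round the work are solid. World frame = base frame: x ahead of the robot, y to its left, z up, the work surface at z = 0. Lengths are in m, angles in rad, forces in N, time in s.
With the tool pointing down it reaches from about 0.35 to 0.9 m from the base axis. Payload 19.9 kg.
Tool frame: the origin (TCP) lies at the very end of the fingers, on their centre line; the grasp point (between the pads) lies 19 mm behind it; z points along the fingers, y is the line along which they close (so a half turn about z gives the same grasp; the last joint's range is limited). The gripper opens to 94 mm and grips with 3 to 60 N. Pads are 16 mm wide; open, the fingers measure 119 mm over their backs; the gripper's body (75 mm by 177 mm) begins 78 mm behind the grasp point.
Start: joints at [-1.317, 0.417, -0.01, 1.614, 0.005, 1.111, -0.053], TCP at [0.182, 0.598, 0.205] pointing down, gripper open.
Joint ranges: [-2.81, 2.81], [-0.39, 2.02], [-1.27, 1.25], [0.06, 2.57], [-1.19, 4.33], [0.19, 2], [-2.82, 2.82]. Speed limits (rad/s): [1.89, 1.89, 2.39, 2.39, 3.01, 3.01, 3.01].

## Interface

Orientations are given as a unit quaternion [w, x, y, z].
In Python, from bench import env gives the robot as it stands.
- The arm moves only by the tool shift_gripper, called after "Request:" by a JSON object that holds its "fn" and its "kwargs". Schema: {"type":"object","properties":{"deltas":{"type":"array","items":{"type":"object","properties":{"aperture":{"type":"number"},"tx":{"type":"number"},"ty":{"type":"number"},"tz":{"type":"number"},"spin":{"type":"number"}},"additionalProperties":false,"required":["aperture"]},"minItems":1,"maxItems":12},"only":{"type":"string"},"quiet":{"type":"boolean"},"lines":{"type":"string"}},"required":["deltas"],"additionalProperties":false}. deltas is a list of rows, 1 to 12 of them, each an object with the fields aperture (the opening from 0.0 (shut) to 1.0 (fully open)), tx, ty, tz (the shift in parts of the range, where 1.0 means 0.5 m), spin (a turn about the tool's z in fractions of the full range, 1 being pi rad); a field left out counts as zero (the opening has to be given); each row shifts and turns the commanded pose from where the row before left it, along the tool's axes as they then stand; what a row does not reach is not made up. A row lasts 1/12 s, in which the tool goes at most 0.0417 m and 0.125 rad, less where a joint would pass 70% of its speed; a pose out of reach is approached as far as the arm can. The fingers move at their own pace and stop on an object; the grip force is fixed at half the most. Time passes only in rows, so rows that do not move let the fingers close. The tool returns the time, the measured TCP pose, the force, the opening and the grip force at its end. only (a regular expression) keeps the lines of the reply that match it, lines (a string "A,B") keeps lines A to B, and quiet returns only ok. Shift and turn numbers lie between -1 and 1, and a call with a number outside is refused. Input that does not fit is refused with a message, and nothing moves.
- env.read_state(): the state, without advancing time (a new reading comes with each control period).
- env.read_camera(name): name is "scene" or "side" or "wrist"; returns the picture (480x640x3 uint8, red, green, blue); there is no depth.
- env.calibration(name): a dict with "camera_matrix" (3x3 intrinsics, pixels), "D" ([k1, k2, p1, p2, k3] as OpenCV has them; the pictures are not rectified), "R" (3x3) and "t" (3): a world point X has camera coordinates R X + t. Camera axes: x right, y down, z forward; pixel columns grow to the right and rows downward; lengths in m; the calibration is good to about 2 mm. A picture is of the moment at which its call begins: read the wrist's pose just before it. calibration takes no time and is no camera call; for the wrist camera it gives the pose at the moment of the call.
- env.close_job(): hands the job in; it is judged then, once.
The state is a dict: "time_s": time; "joint_positions": joint angles; "qvel": joint speeds; "joint_torque": joint torques, N m; "tool_pos": TCP position; "tcp_rot": TCP orientation; "force": force on the tool from outside, world axes, zero at the start; "torque": the same for the moment, N m; "gripper_width": opening from 0.0 (shut) to 1.0 (fully open); "grasp_force": force on a finger pad.
Only numpy, scipy, OpenCV 4.12 (cv2) and the standard library are available. Lean on these libraries where they do the work, as an engineer would, in place of code of your own. Each camera call takes 0.05 s, during which the arm holds its last target. There are 200 camera calls.

## Working session

There is one attempt and no reset: what is moved stays moved. The work goes in short steps, Python scripts to look and compute and a tool call to move; the robot and the scene stay as the last step left them, time stands still between calls to the robot, and variables do not carry over. Pictures are saved under pics/ and viewed, at most 10 in all, crops included, and the job is handed in when it is done.

```bash
ls; mkdir -p pics
```

Run:
```python
from bench import env
import cv2
s=env.read_state();print(s['time_s'],s['tool_pos'],s['tcp_rot'],s['gripper_width'])
for n in ('scene','side'):
    c=env.calibration(n);print(n,c)
    cv2.imwrite(f'pics/{n}0.png',env.read_camera(n)[:,:,::-1])
```

```text
bench.py
pics
0.0 [0.18209845 0.59750393 0.20485802] [-4.04102263e-05  1.47358369e-01  9.89082994e-01 -5.83998691e-04] 1.0007891120799042
scene {'camera_matrix': array([[624.50785403,   0.        , 308.86277772],
       [  0.        , 624.50785403, 230.2382154 ],
       [  0.        ,   0.        ,   1.        ]]), 'D': array([-0.11293469,  0.        ,  0.        ,  0.        ,  0.        ]), 'R': array([[ 0.45572478, -0.88983861, -0.02240923],
       [-0.47790243, -0.22336009, -0.84954078],
       [ 0.75094886,  0.39786621, -0.52704676]]), 't': array([-0.16115761,  0.32694025,  0.98440142])}
side {'camera_matrix': array([[475.08187319,   0.        , 315.13242357],
       [  0.        , 475.08187319, 241.80390556],
       [  0.        ,   0.        ,   1.        ]]), 'D': array([-0.04006217,  0.        ,  0.        ,  0.        ,  0.        ]), 'R': array([[-0.98085024, -0.1947477 ,  0.00247701],
       [-0.12329418,  0.61102766, -0.78194868],
       [ 0.15076919, -0.76727995, -0.62333789]]), 't': array([0.48164733, 0.1179336 , 0.86930527])}
```

View pics/scene0.png

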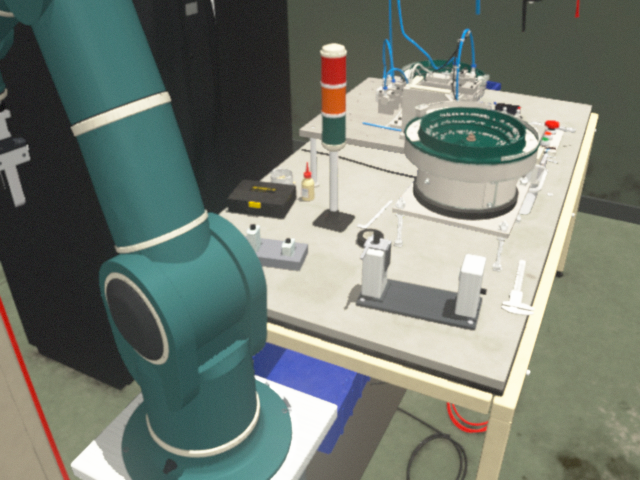

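View pics/side0.png

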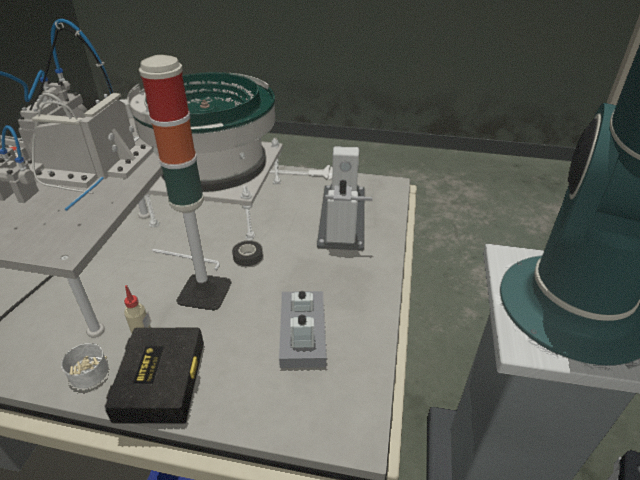

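The scene view shows the gauge around (420,290) and the rack around (280,252). The side view shows the gauge at (343,200) and the rack at (303,330), with the tall cell in the nearer (+y) pocket. I'll enlarge both.

Run:
```python
import cv2
a=cv2.imread('pics/scene0.png');b=cv2.imread('pics/side0.png')
cv2.imwrite('pics/sc.png',cv2.resize(a[215:335,340:500],None,fx=5,fy=5,interpolation=cv2.INTER_CUBIC))
cv2.imwrite('pics/si.png',cv2.resize(b[140:380,270:380],None,fx=2.5,fy=2.5,interpolation=cv2.INTER_CUBIC))
x=cv2.resize(b[280:375,270:340],None,fx=6,fy=6,interpolation=cv2.INTER_CUBIC)
y=cv2.resize(b[145:255,310:376],None,fx=5.18,fy=5.18,interpolation=cv2.INTER_CUBIC)
y=y[:570,:342]
import numpy as np
print(x.shape,y.shape)
cv2.imwrite('pics/si.png',np.hstack([x,cv2.copyMakeBorder(y,0,570-y.shape[0],0,0,0)]))
```

```text
(570, 420, 3) (570, 342, 3)
```

View pics/sc.png

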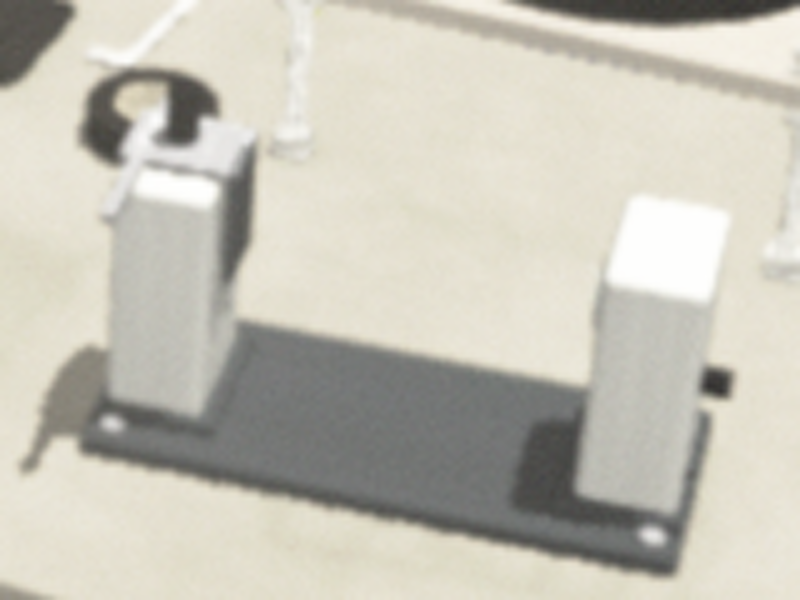

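View pics/si.png

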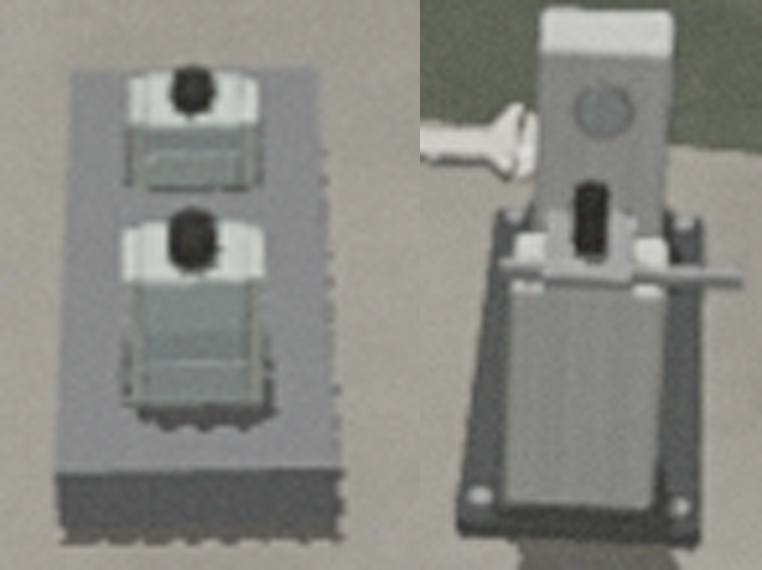

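The scene crop shows the gauge's base corners at about (83,433) and (677,555), the -y post top from (605,290) to (732,212), and the shut blade on the +y post. The side crop shows the knob top at (592,185), the rack top corners at (70,70), (318,70), (343,470) and (57,475), and the tall cell's stopper at (192,225). I'll fit the poses from these points.

Create h.py:
```python
import numpy as np, cv2
from bench import env
def proj(c,P):
    rv=cv2.Rodrigues(c['R'])[0]
    return cv2.projectPoints(np.array(P,float).reshape(-1,1,3),rv,c['t'],c['camera_matrix'],c['D'])[0][:,0]
def ray(c,uv,z):
    n=cv2.undistortPoints(np.array([[uv]],float),c['camera_matrix'],c['D'])[0,0]
    d=c['R'].T@np.array([n[0],n[1],1]);o=-c['R'].T@c['t']
    return o+d*(z-o[2])/d[2]
def W(p,P):
    P=np.array(P,float);c,s=np.cos(p[2]),np.sin(p[2])
    return np.c_[p[0]+c*P[:,0]-s*P[:,1],p[1]+s*P[:,0]+c*P[:,1],P[:,2]]
```

Create fit.py:
```python
from h import *
from scipy.optimize import least_squares
S=env.calibration('scene');D=env.calibration('side')
H=None
g_s=[(-.05,.12,.01,83,433),(-.05,-.12,.01,678,555),(.05,-.12,.01,710,415),(-.03,-.075,H,605,290),(-.03,-.115,H,712,303),(.03,-.115,H,732,212),(.03,-.075,H,632,197),(-.03,-.075,.01,577,492),(-.03,-.115,.01,683,515),(-.03,.115,.01,110,400),(-.03,.075,.01,203,418)]
g_d=[(.03,-.115,H,545,8),(-.03,-.115,H,672,12),(-.03,-.075,H,668,57),(.03,-.075,H,540,52),(.05,.12,.01,460,525),(-.05,.12,.01,700,537),(.03,.115,.01,503,503),(-.03,.115,.01,655,512),(.03,.115,H,512,290),(-.03,.115,H,662,297)]
fs=lambda u:np.array([(u[0]+.5)/5-.5+340,(u[1]+.5)/5-.5+215])
fd=lambda u:np.array([(u[0]-420+.5)/5.18-.5+310,(u[1]+.5)/5.18-.5+145])
fr=lambda u:np.array([(u[0]+.5)/6-.5+270,(u[1]+.5)/6-.5+280])
def res(p):
    r=[]
    for c,L,f in((S,g_s,fs),(D,g_d,fd)):
        P=W(p,[(a,b,p[3] if z is None else z) for a,b,z,*_ in L])
        r.append(proj(c,P)-[f(u[3:]) for u in L])
    return np.vstack(r)
o=least_squares(lambda p:res(p).ravel(),[.6,-.2,0,.12],loss='soft_l1')
print('gauge',o.x.round(4));print(res(o.x).round(1).tolist())
rk=[(.0375,-.075,.024,70,70),(-.0375,-.075,.024,318,70),(-.0375,.075,.024,343,470),(.0375,.075,.024,57,475),(.0375,.075,0,62,540),(-.0375,.075,0,342,542)]
rr=lambda p:proj(D,W(p,[u[:3] for u in rk]))-[fr(u[3:]) for u in rk]
q=least_squares(lambda p:rr(p).ravel(),[.5,.25,0]);print('rack',q.x.round(4),rr(q.x).round(1).tolist())
print('knob top',ray(D,fd((592,187)),.152)); kl=o.x
d=ray(D,fd((592,187)),.152)[:2]-o.x[:2];c,s=np.cos(o.x[2]),np.sin(o.x[2]);print('knob in gauge',[c*d[0]+s*d[1],-s*d[0]+c*d[1]])
print('stopper tall',ray(D,fr((192,222)),.08),'exp',W(q.x,[(0,.04,0)]),'short',ray(D,fr((193,82)),.054),W(q.x,[(0,-.04,0)]))
print('rack corner in scene',proj(S,W(q.x,[(-.0375,-.075,.024),(.0375,-.075,.024)])))
```

```bash
python3 fit.py
```

```text
gauge [ 0.4673 -0.1941  0.1132  0.117 ]
[[-0.3, 0.5], [1.2, 1.1], [1.7, -1.5], [0.1, -1.8], [0.4, -0.4], [0.4, 0.4], [-0.4, -0.3], [-0.4, 2.5], [-1.0, 2.1], [-0.5, 1.8], [0.0, 2.1], [-1.0, 0.2], [0.2, 0.6], [0.8, 0.1], [-1.0, -0.1], [-1.5, -1.4], [0.2, -1.1], [-0.1, 1.9], [-0.7, 1.7], [-1.0, 0.3], [0.8, 0.5]]
rack [0.4811 0.1603 0.2244] [[0.3, 1.0], [0.2, 0.3], [-0.0, 0.7], [-0.1, 0.9], [-0.2, -0.6], [-0.1, -2.0]]
knob top [ 0.45664667 -0.10023224  0.152     ]
knob in gauge [np.float64(5.473842196433709e-05), np.float64(0.0944472973548393)]
stopper tall [0.47390017 0.19595507 0.08      ] exp [[0.47218933 0.19926197 0.        ]] short [0.49083235 0.12009181 0.054     ] [[0.48999079 0.12126768 0.        ]]
rack corner in scene [[298.85760914 261.94390155]
 [307.46673038 243.45391755]]
```

Careful with the scale: shifts go in shares of 0.5 m and turns go in shares of pi rad. That gives: 0.1162 rad is 0.037.

Request:
{"fn": "shift_gripper", "kwargs": {"deltas": [{"aperture":0.5, "spin":0.037}, {"aperture":0.5, "spin":0.037}, {"aperture":0.5, "spin":0.037}, {"aperture":0.5, "spin":0.037}, {"aperture":0.5, "spin":0.037}, {"aperture":0.5, "spin":0.037}, {"aperture":0.5, "spin":0.037}, {"aperture":0.5, "spin":0.037}, {"aperture":0.5, "spin":0.037}, {"aperture":0.5, "spin":0.037}]}}

```text
time_s: 0.93
tool_pos: [0.1821, 0.5977, 0.2051]
tcp_rot: [0.0, 0.668, 0.744, -0.0]
force: [0.2, -0.2, 0.5]
gripper_width: 0.5
grasp_force: 0.0
```

Request:
{"fn": "shift_gripper", "kwargs": {"deltas": [{"aperture":0.5, "tx":-0.072, "ty":0.0194}, {"aperture":0.5, "tx":-0.072, "ty":0.0194}, {"aperture":0.5, "tx":-0.072, "ty":0.0194}, {"aperture":0.5, "tx":-0.072, "ty":0.0194}, {"aperture":0.5, "tx":-0.072, "ty":0.0194}, {"aperture":0.5, "tx":-0.072, "ty":0.0194}, {"aperture":0.5, "tx":-0.072, "ty":0.0194}, {"aperture":0.5, "tx":-0.072, "ty":0.0194}, {"aperture":0.5, "tx":-0.072, "ty":0.0194}, {"aperture":0.5, "tx":-0.072, "ty":0.0194}]}}

```text
time_s: 1.77
tool_pos: [0.3193, 0.2492, 0.2054]
tcp_rot: [-0.0, 0.666, 0.746, -0.0]
force: [1.2, -0.1, 0.3]
gripper_width: 0.499
grasp_force: 0.0
```

Request:
{"fn": "shift_gripper", "kwargs": {"deltas": [{"aperture":0.5, "tx":-0.072, "ty":0.0194}, {"aperture":0.5, "tx":-0.072, "ty":0.0194}, {"aperture":0.5, "tx":-0.072, "ty":0.0194}, {"aperture":0.5, "tx":-0.072, "ty":0.0194}, {"aperture":0.5, "tx":-0.072, "ty":0.0194}, {"aperture":0.5, "tx":-0.072, "ty":0.0194}, {"aperture":0.5, "tx":-0.072, "ty":0.0194}, {"aperture":0.5, "tx":-0.072, "ty":0.0194}, {"aperture":0.5, "tx":-0.072, "ty":0.0194}, {"aperture":0.5}]}}

```text
time_s: 2.6
tool_pos: [0.4437, -0.0668, 0.2058]
tcp_rot: [0.001, 0.668, 0.744, -0.0]
force: [0.7, -0.9, -1.1]
gripper_width: 0.501
grasp_force: 0.0
```

Run:
```python
from h import *
s=env.read_state();p=s['tool_pos'];w,x,y,z=s['tcp_rot']
from scipy.spatial.transform import Rotation as R
r=R.from_quat([x,y,z,w]).as_matrix();print(s['time_s'],p,np.arctan2(r[1,1],r[0,1]),r[:,2],r.T@(np.array([.4566,-.1002,.134])-p))
cv2.imwrite('pics/w1.png',env.read_camera('wrist')[:,:,::-1])
c=env.calibration('wrist');print(proj(c,[[.4566,-.1002,.152],[.4721,.1992,.08]]))
```

```text
2.6 [ 0.44368191 -0.06677124  0.20582446] 0.10763862096887863 [ 0.00130569 -0.00216463 -0.9999968 ] [-0.03445833  0.00917551  0.07191346]
[[ 325.32542695  314.73510378]
 [ 396.44009142 -135.44988653]]
```

View pics/w1.png

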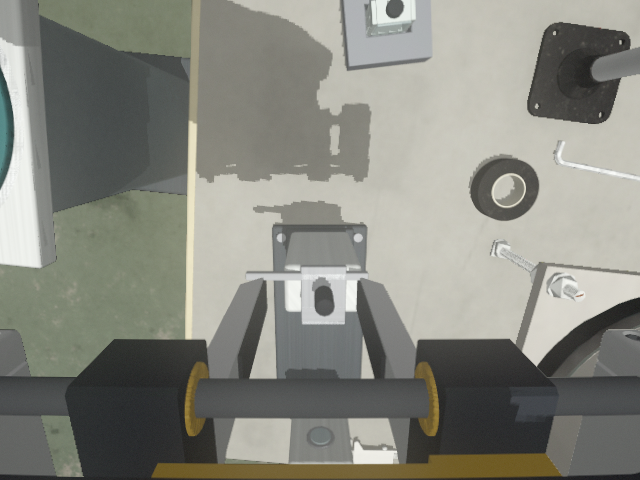

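The wrist picture shows the knob top near (323,309), the gauge's +y base edge level from (274,226) to (367,226) so the yaw matches the tool, and the rack's lower edge at (349,68) to (430,59).

Run:
```python
from h import *
s=env.read_state();p=s['tool_pos'];w,x,y,z=s['tcp_rot']
from scipy.spatial.transform import Rotation as R
r=R.from_quat([x,y,z,w]).as_matrix();c=env.calibration('wrist')
k=ray(c,(323,309),.152);k2=k.copy();k2[2]=.134
print('knob',k,r.T@(k2-p))
a,b=ray(c,(274,226),.01),ray(c,(367,226),.01);print(a,b,np.linalg.norm(a-b),np.arctan2(*(b-a)[1::-1]))
W_=W([.4673,-.1941,.1132],[(-.05,.12,.01),(.05,.12,.01)]);print(W_)
print('short',ray(c,(395,9),.054))
```

```text
knob [ 0.45451364 -0.09609829  0.152     ] [-0.0329614   0.00826021  0.07143288]
[ 0.40562796 -0.07648347  0.01      ] [ 0.50105014 -0.06608355  0.01      ] 0.09598724341916288 0.10856001871934567
[[ 0.40406501 -0.08051595  0.01      ]
 [ 0.50342498 -0.06922011  0.01      ]]
short [0.48947297 0.12014272 0.054     ]
```

Converted, -0.02 m is -0.04, 0.0045 m is 0.009.

Request:
{"fn": "shift_gripper", "kwargs": {"deltas": [{"aperture":0.5, "tx":-0.04, "ty":0.009}, {"aperture":0.5, "tx":-0.04, "ty":0.009}, {"aperture":0.5}, {"aperture":0.5}, {"aperture":0.5}]}}

```text
time_s: 3.07
tool_pos: [0.4555, -0.0987, 0.2052]
tcp_rot: [-0.0, 0.666, 0.746, -0.0]
force: [0.4, 0.5, 0.2]
gripper_width: 0.501
grasp_force: 0.0
```

Create at.py:
```python
from h import *
from scipy.spatial.transform import Rotation as R
def at():
    s=env.read_state();w,x,y,z=s['tcp_rot'];r=R.from_quat([x,y,z,w]).as_matrix()
    return s['tool_pos'],r,s
def go(P):
    p,r,s=at();print(s['time_s'],p,'yaw',np.arctan2(r[1,1],r[0,1]),'need',(r.T@(np.array(P)-p)).round(4))
```

Run:
```python
from at import *
go([.4566,-.1002,.134])
cv2.imwrite('pics/w2.png',env.read_camera('wrist')[200:360,220:420,::-1].repeat(4,0).repeat(4,1)[:600])
c=env.calibration('wrist');print(proj(c,[[.4566,-.1002,.152],*W([.4673,-.1941,.1132],[(-.05,.12,.01),(.05,.12,.01)])]))
```

```text
3.0667 [ 0.45553318 -0.09869555  0.20523726] yaw 0.11374763339523569 need [-0.0016  0.0009  0.0712]
[[312.1643559  265.67107992]
 [262.3988136  195.38979809]
 [361.47489619 195.53180128]]
```

View pics/w2.png

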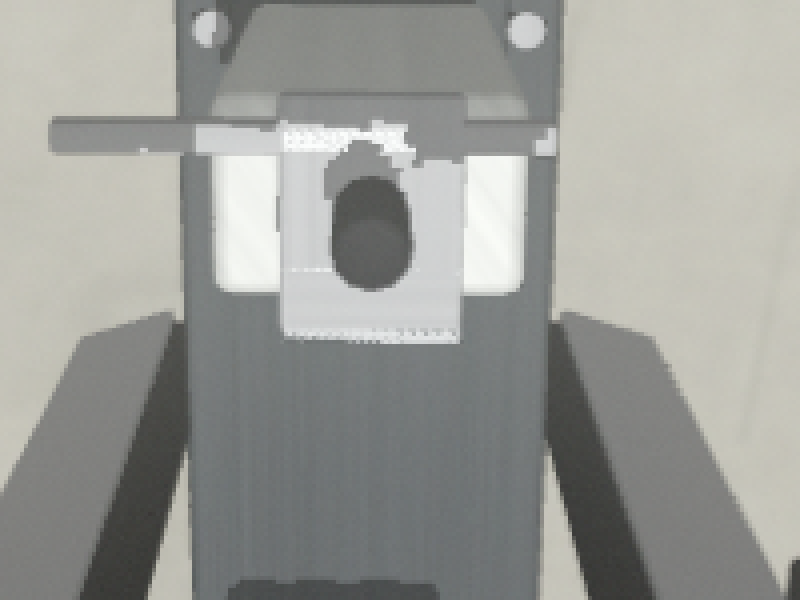

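The knob top is at pixel (313,263), about 2 mm from the prediction and nearly centred between the fingers. I'll descend and grip it.

Converted, 0.025 m is 0.05, 0.02 m is 0.04.

Request:
{"fn": "shift_gripper", "kwargs": {"deltas": [{"aperture":0.5, "ty":0.002, "tz":0.05}, {"aperture":0.5, "tz":0.05}, {"aperture":0.5, "tz":0.04}, {"aperture":0.5}, {"aperture":0}, {"aperture":0}, {"aperture":0}, {"aperture":0}, {"aperture":0}, {"aperture":0}]}}

```text
time_s: 3.95
tool_pos: [0.4572, -0.0995, 0.136]
tcp_rot: [0.0, 0.666, 0.746, 0.0]
force: [-1.3, 1.5, 6.9]
gripper_width: 0.141
grasp_force: 30.0
```

Converted, -0.007 m is -0.014, -0.005 m is -0.01.

Request:
{"fn": "shift_gripper", "kwargs": {"deltas": [{"aperture":0, "ty":-0.014}, {"aperture":0, "ty":-0.014}, {"aperture":0, "ty":-0.014}, {"aperture":0, "ty":-0.014}, {"aperture":0, "ty":-0.01}, {"aperture":0}, {"aperture":0}, {"aperture":0}]}}

```text
time_s: 4.62
tool_pos: [0.4276, -0.1028, 0.1364]
tcp_rot: [0.003, 0.666, 0.746, 0.002]
force: [27.1, 4.8, -17.9]
gripper_width: 0.143
grasp_force: 29.9
```

Force rose to 27 N after about 30 mm of travel, so it may be at the stop. I'll release, lift and look.

Converted, -0.035 m is -0.07, 0.003 m is 0.006.

Request:
{"fn": "shift_gripper", "kwargs": {"deltas": [{"aperture":0, "ty":0.006}, {"aperture":0.5}, {"aperture":0.5}, {"aperture":0.5}, {"aperture":0.5, "tz":-0.07}, {"aperture":0.5, "tz":-0.07}, {"aperture":0.5}, {"aperture":0.5}, {"aperture":0.5}]}}

```text
time_s: 5.37
tool_pos: [0.4266, -0.1028, 0.2051]
tcp_rot: [-0.0, 0.666, 0.746, 0.0]
force: [-0.1, -0.2, -0.1]
gripper_width: 0.499
grasp_force: 0.0
```

Run:
```python
from at import *
go([.4566,-.1002,.205])
im=env.read_camera('wrist');c=env.calibration('wrist')
cv2.imwrite('pics/w3.png',im[180:330,220:420,::-1].repeat(4,0).repeat(4,1))
for d in(0,.029,.034):print(d,proj(c,W([.4673,-.1941,.1132],[(-d,.0955,.152)])))
```

```text
5.3667 [ 0.4265991  -0.1028082   0.20505135] yaw 0.11325689228968808 need [-0.0008  0.0301  0.    ]
0 [[357.36242478 263.17122454]]
0.029 [[313.07976015 263.15404504]]
0.034 [[305.44261762 263.14956302]]
```

View pics/w3.png

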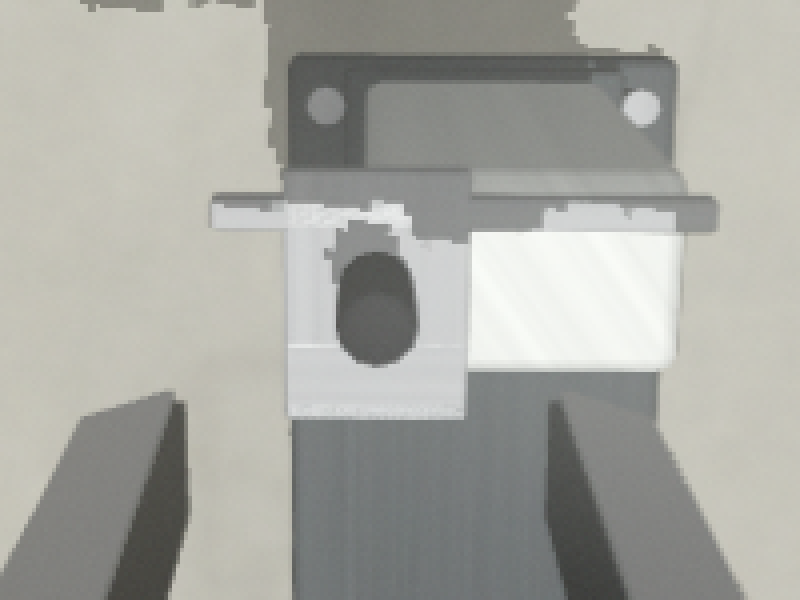

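The knob is at (314,261). Measured against the post, the shutter has moved only about 28 mm. I'll regrip a little higher and pull further, watching the force.

Converted, 0.022 m is 0.044.

Request:
{"fn": "shift_gripper", "kwargs": {"deltas": [{"aperture":0.4, "tz":0.044}, {"aperture":0.4, "tz":0.044}, {"aperture":0.4, "tz":0.044}, {"aperture":0.4}, {"aperture":0}, {"aperture":0}, {"aperture":0}, {"aperture":0}, {"aperture":0}, {"aperture":0}]}}

```text
time_s: 6.25
tool_pos: [0.4281, -0.1029, 0.1403]
tcp_rot: [0.001, 0.666, 0.746, 0.001]
force: [2.4, 0.1, 6.6]
gripper_width: 0.137
grasp_force: 30.0
```

Request:
{"fn": "shift_gripper", "kwargs": {"deltas": [{"aperture":0, "ty":-0.006}, {"aperture":0, "ty":-0.006}, {"aperture":0}, {"aperture":0}, {"aperture":0}]}}

```text
time_s: 6.67
tool_pos: [0.4274, -0.1035, 0.1417]
tcp_rot: [0.005, 0.665, 0.746, 0.004]
force: [38.1, 3.0, -12.9]
gripper_width: 0.139
grasp_force: 30.0
```

There's a hard stop near tool x=0.4277. I'll release, back away and measure the true travel by template matching in the fixed side and scene cameras against the first pictures.

Converted, -0.035 m is -0.07, -0.01 m is -0.02.

Request:
{"fn": "shift_gripper", "kwargs": {"deltas": [{"aperture":0.4}, {"aperture":0.4}, {"aperture":0.4}, {"aperture":0.4, "tz":-0.07}, {"aperture":0.4, "tz":-0.07}, {"aperture":1, "tx":0.07, "ty":0.012, "tz":-0.02}, {"aperture":1, "tx":0.07, "ty":0.012}, {"aperture":1, "tx":0.07, "ty":0.012}, {"aperture":1, "tx":0.07, "ty":0.012}, {"aperture":1, "tx":0.07, "ty":0.012}, {"aperture":1}, {"aperture":1}]}}

```text
time_s: 7.67
tool_pos: [0.4306, 0.0747, 0.2192]
tcp_rot: [-0.0, 0.665, 0.747, -0.001]
force: [0.1, -2.3, -0.3]
gripper_width: 0.862
grasp_force: 0.0
```

Run:
```python
from at import *
im={n:env.read_camera(n)[:,:,::-1] for n in('side','scene')}
for n in im: cv2.imwrite(f'pics/{n}1.png',im[n])
a=cv2.imread('pics/side0.png')[145:255,300:376];b=np.ascontiguousarray(im['side'])[145:255,300:376]
c=cv2.imread('pics/scene0.png')[215:285,345:405];d=np.ascontiguousarray(im['scene'])[215:285,345:405]
up=lambda x,f,s:cv2.resize(x,s,interpolation=cv2.INTER_CUBIC)
z=lambda x:cv2.resize(x,None,fx=5,fy=5,interpolation=cv2.INTER_CUBIC)
l=np.hstack([z(a),z(b)])[:300+250];l=l[:560]
cv2.imwrite('pics/cmp.png',l[100:] if 0 else l)
np.save('x.npy',0)
D=env.calibration('side')
for t in(0,.028,.029,.03,.032,.034):print(t,proj(D,W([.4673,-.1941,.1132],[(-t,.0945,.152)])))
for t in(0,.03,.034):print(t,proj(env.calibration('scene'),W([.4673,-.1941,.1132],[(-t,.0945,.152)])))
```

```text
0 [[342.80987907 180.70528549]]
0.028 [[357.27726361 181.37166725]]
0.029 [[357.79483795 181.39559366]]
0.03 [[358.31247174 181.4195288 ]]
0.032 [[359.34791713 181.46742523]]
0.034 [[360.38359864 181.51535653]]
0 [[377.40917994 231.25553423]]
0.03 [[373.2236892  239.18211507]]
0.034 [[372.65258635 240.26320878]]
```

View pics/cmp.png

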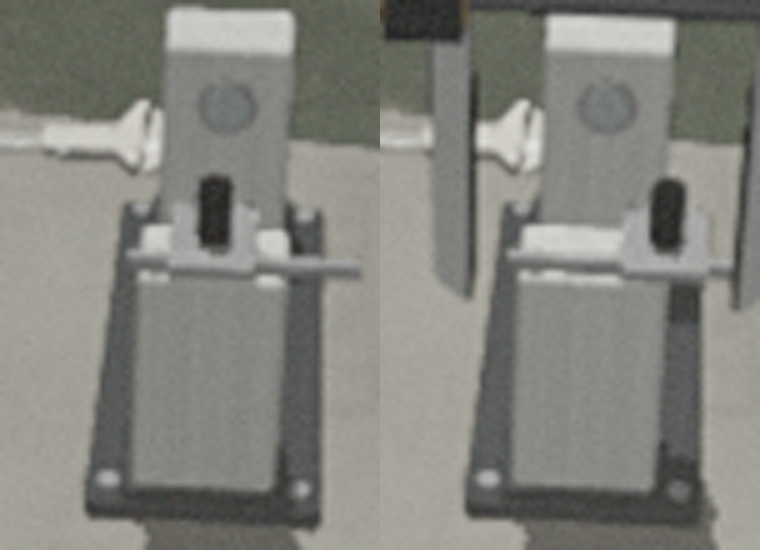

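The side comparison shows the knob shifting from x=215 to 288 in the enlarged crops, about 14.6 px or 28 mm, so it isn't clearly past 29 mm. I'll refine this by template matching.

Run:
```python
from at import *
for n,(y0,y1,x0,x1),(Y0,Y1,X0,X1) in(('side',(180,200,346-10,362),(175,205,340,380)),('scene',(228,248,364,392),(225,262,350,400))):
    a=cv2.imread(f'pics/{n}0.png',0);b=cv2.imread(f'pics/{n}1.png',0);f=8
    A=cv2.resize(a[y0:y1,x0:x1],None,fx=f,fy=f,interpolation=cv2.INTER_CUBIC);B=cv2.resize(b[Y0:Y1,X0:X1],None,fx=f,fy=f,interpolation=cv2.INTER_CUBIC)
    m=cv2.minMaxLoc(cv2.matchTemplate(B,A,cv2.TM_CCOEFF_NORMED));print(n,m[1],X0+m[3][0]/f-x0,Y0+m[3][1]/f-y0)
from at import go
go([.4277,-.1025,.137])
```

```text
side 0.7891035676002502 14.375 0.75
scene 0.6415067315101624 -4.375 9.0
7.7667 [0.43084725 0.07271696 0.21934475] yaw 0.11230864092310715 need [-0.1737 -0.0227  0.0824]
```

The measurements span 28 to 34 mm. I'll push the knob from its +x side with closed fingers, which makes the travel unambiguous.

Converted, -0.035 m is -0.07, -0.033 m is -0.066.

Request:
{"fn": "shift_gripper", "kwargs": {"deltas": [{"aperture":0, "tx":-0.07, "ty":0.002}, {"aperture":0, "tx":-0.07, "ty":0.002}, {"aperture":0, "tx":-0.07, "ty":0.002}, {"aperture":0, "tx":-0.07, "ty":0.002}, {"aperture":0, "tx":-0.066}, {"aperture":0}, {"aperture":0}, {"aperture":0}, {"aperture":0}, {"aperture":0}, {"aperture":0}]}}

```text
time_s: 8.68
tool_pos: [0.4546, -0.0972, 0.2195]
tcp_rot: [-0.0, 0.666, 0.746, 0.0]
force: [-0.4, -0.0, -0.4]
gripper_width: 0.238
grasp_force: 0.0
```

Run:
```python
from at import *
go([.4277,-.1025,.137])
```

```text
8.6833 [ 0.45463081 -0.09716701  0.2195132 ] yaw 0.11430122636734347 need [-0.0023 -0.0274  0.0825]
```

Converted, 0.03 m is 0.06, 0.022 m is 0.044.

Request:
{"fn": "shift_gripper", "kwargs": {"deltas": [{"aperture":0}, {"aperture":0}, {"aperture":0, "tx":-0.004, "tz":0.06}, {"aperture":0, "tz":0.06}, {"aperture":0, "tz":0.044}, {"aperture":0}, {"aperture":0, "ty":-0.008}, {"aperture":0}, {"aperture":0}]}}

```text
time_s: 9.43
tool_pos: [0.4516, -0.1003, 0.1389]
tcp_rot: [0.001, 0.666, 0.746, 0.001]
force: [0.1, 0.1, 0.4]
gripper_width: 0.005
grasp_force: 0.0
```

Request:
{"fn": "shift_gripper", "kwargs": {"deltas": [{"aperture":0, "ty":-0.006}, {"aperture":0, "ty":-0.004}, {"aperture":0}, {"aperture":0}]}}

```text
time_s: 9.77
tool_pos: [0.447, -0.1007, 0.1384]
tcp_rot: [0.001, 0.666, 0.746, 0.001]
force: [5.6, -0.2, 0.9]
gripper_width: 0.003
grasp_force: 2.4
```

Request:
{"fn": "shift_gripper", "kwargs": {"deltas": [{"aperture":0, "ty":-0.006}, {"aperture":0}, {"aperture":0}]}}

```text
time_s: 10.02
tool_pos: [0.4463, -0.1008, 0.1389]
tcp_rot: [0.003, 0.666, 0.746, 0.002]
force: [20.0, 2.3, -8.5]
gripper_width: 0.005
grasp_force: 9.9
```

It stops hard at the same place with a 20 N push (the shutter needs only 2 N), so it is at its end stop. I'll back off and go above the tall cell.

Careful with the scale: shifts go in shares of 0.5 m and turns go in shares of pi rad. That gives: -0.035 m is -0.07, -0.03 m is -0.06.

Request:
{"fn": "shift_gripper", "kwargs": {"deltas": [{"aperture":0, "ty":0.012}, {"aperture":0, "ty":0.008, "tz":-0.06}, {"aperture":0.9, "tz":-0.07}, {"aperture":0.9, "tx":0.07, "ty":0.012, "tz":-0.03}, {"aperture":0.9, "tx":0.07, "ty":0.012}, {"aperture":0.9, "tx":0.07, "ty":0.012}, {"aperture":0.9, "tx":0.07, "ty":0.012}, {"aperture":0.9, "tx":0.07, "ty":0.012}, {"aperture":0.9, "tx":0.07, "ty":0.012}, {"aperture":0.9, "tx":0.07, "ty":0.012}, {"aperture":0.9, "tx":0.07, "ty":0.008}, {"aperture":0.9, "tx":0.03}]}}

```text
time_s: 11.02
tool_pos: [0.4647, 0.2027, 0.2176]
tcp_rot: [-0.0, 0.664, 0.747, 0.0]
force: [-0.3, 0.8, 0.5]
gripper_width: 0.682
grasp_force: 0.0
```

Request:
{"fn": "shift_gripper", "kwargs": {"deltas": [{"aperture":0.9, "spin":-0.0353}, {"aperture":0.9}, {"aperture":0.9}, {"aperture":0.9}]}}

```text
time_s: 11.35
tool_pos: [0.4654, 0.1974, 0.2177]
tcp_rot: [-0.0, 0.625, 0.78, 0.0]
force: [0.2, -0.4, -0.4]
gripper_width: 0.899
grasp_force: 0.0
```

Run:
```python
from at import *
go([.4722,.1990,.032])
im=env.read_camera('wrist');c=env.calibration('wrist')
cv2.imwrite('pics/w4.png',im[190:340,220:420,::-1].repeat(4,0).repeat(4,1))
rk=[.4811,.1603,.2244]
print(proj(c,W(rk,[(0,.04,.08),(.018,.051,.07),(-.018,.051,.07),(-.018,.029,.07),(.018,.029,.07),(-.0375,.075,.024),(.0375,.075,.024)])))
```

```text
11.35 [0.46544636 0.19744932 0.21770341] yaw 0.2198077894980306 need [0.     0.0069 0.1857]
[[318.87714659 231.71214397]
 [338.81131164 216.99206856]
 [298.53239962 217.14167818]
 [298.84647261 240.87802004]
 [338.42305749 240.72993102]
 [280.17547607 184.21796423]
 [355.42726946 183.94013924]]
```

View pics/w4.png

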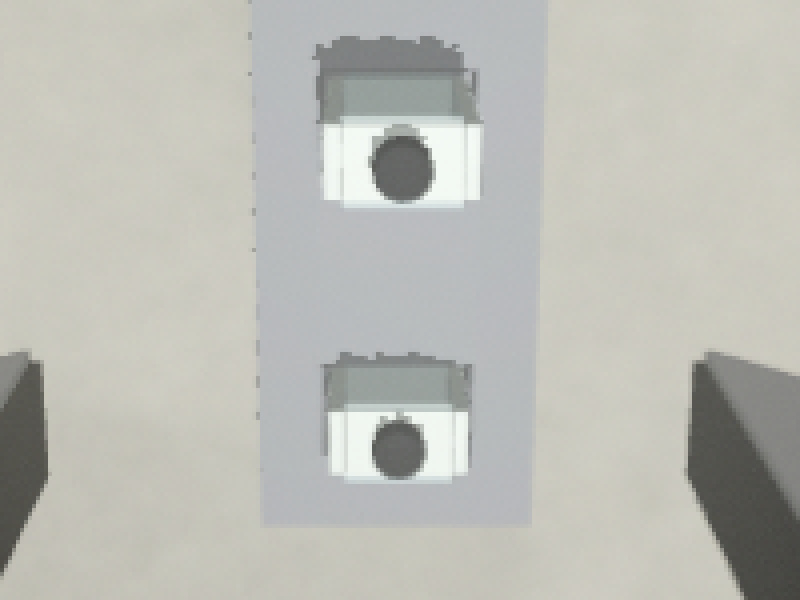

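The tall cell's top face spans u 301 to 340 and v 219 to 242, which is 1.5 mm off the prediction, and its yaw is aligned. I'll centre and descend.

Converted, 0.035 m is 0.07, 0.03 m is 0.06.

Request:
{"fn": "shift_gripper", "kwargs": {"deltas": [{"aperture":0.8, "tx":-0.002, "ty":0.016, "tz":0.04}, {"aperture":0.8, "tz":0.07}, {"aperture":0.8, "tz":0.07}, {"aperture":0.8, "tz":0.07}, {"aperture":0.8, "tz":0.06}, {"aperture":0.8, "tz":0.04}, {"aperture":0.8, "tz":0.018}, {"aperture":0.8}, {"aperture":0.8}, {"aperture":0.8}]}}

```text
time_s: 12.23
tool_pos: [0.4742, 0.1992, 0.0349]
tcp_rot: [0.0, 0.624, 0.781, 0.001]
force: [-0.0, 0.3, 0.5]
gripper_width: 0.801
grasp_force: 0.0
```

Request:
{"fn": "shift_gripper", "kwargs": {"deltas": [{"aperture":0}, {"aperture":0}, {"aperture":0}, {"aperture":0}, {"aperture":0}, {"aperture":0}, {"aperture":0}]}}

```text
time_s: 12.82
tool_pos: [0.4734, 0.199, 0.0335]
tcp_rot: [0.0, 0.624, 0.782, 0.0]
force: [-0.4, -0.5, 2.1]
gripper_width: 0.384
grasp_force: 30.0
```

Gripped (36 mm). Lift.

Converted, -0.03 m is -0.06, -0.025 m is -0.05, 0.055 rad is 0.0175.

Request:
{"fn": "shift_gripper", "kwargs": {"deltas": [{"aperture":0, "tz":-0.02}, {"aperture":0, "tz":-0.03}, {"aperture":0, "tz":-0.04}, {"aperture":0, "tz":-0.04}, {"aperture":0, "tz":-0.05}, {"aperture":0, "tz":-0.06}, {"aperture":0, "tz":-0.06}, {"aperture":0, "tz":-0.06}, {"aperture":0, "tz":-0.03}, {"aperture":0, "spin":0.0175}, {"aperture":0, "spin":0.0166}, {"aperture":0}]}}

```text
time_s: 13.82
tool_pos: [0.4733, 0.1989, 0.2292]
tcp_rot: [-0.0, 0.666, 0.746, 0.0]
force: [-0.1, 0.9, -1.2]
gripper_width: 0.382
grasp_force: 30.0
```

Run:
```python
from at import *
go([.4673,-.1935,.0835])
```

```text
13.8167 [0.4732918  0.19886185 0.22924112] yaw 0.11401999518108076 need [-0.3892 -0.0507  0.1456]
```

Converted, -0.035 m is -0.07, -0.02 m is -0.04.

Request:
{"fn": "shift_gripper", "kwargs": {"deltas": [{"aperture":0, "tx":-0.04, "ty":-0.006}, {"aperture":0, "tx":-0.07, "ty":-0.009}, {"aperture":0, "tx":-0.07, "ty":-0.009}, {"aperture":0, "tx":-0.07, "ty":-0.009}, {"aperture":0, "tx":-0.07, "ty":-0.009}, {"aperture":0, "tx":-0.07, "ty":-0.009}, {"aperture":0, "tx":-0.07, "ty":-0.009}, {"aperture":0, "tx":-0.07, "ty":-0.009}, {"aperture":0, "tx":-0.07, "ty":-0.009}, {"aperture":0, "tx":-0.07, "ty":-0.009}, {"aperture":0, "tx":-0.07, "ty":-0.01}, {"aperture":0, "tx":-0.04, "ty":-0.004}]}}

```text
time_s: 14.82
tool_pos: [0.4676, -0.1979, 0.2289]
tcp_rot: [0.0, 0.665, 0.747, -0.0]
force: [0.6, 1.1, -0.8]
gripper_width: 0.381
grasp_force: 30.0
```

Request:
{"fn": "shift_gripper", "kwargs": {"deltas": [{"aperture":0}, {"aperture":0}, {"aperture":0}, {"aperture":0}]}}

```text
time_s: 15.15
tool_pos: [0.4688, -0.1932, 0.2285]
tcp_rot: [-0.0, 0.664, 0.748, 0.0]
force: [-0.7, -0.2, -0.6]
gripper_width: 0.382
grasp_force: 30.0
```

Run:
```python
from at import *
go([.4673,-.1935,.0835])
```

```text
15.15 [ 0.46883118 -0.19315352  0.22847768] yaw 0.11908508660988938 need [-0.0002 -0.0015  0.145 ]
```

Converted, 0.03 m is 0.06, 0.025 m is 0.05.

Request:
{"fn": "shift_gripper", "kwargs": {"deltas": [{"aperture":0, "ty":-0.003, "tz":0.04}, {"aperture":0, "tz":0.06}, {"aperture":0, "tz":0.06}, {"aperture":0, "tz":0.05}, {"aperture":0, "tz":0.04}, {"aperture":0, "tz":0.024}, {"aperture":0, "tz":0.016}, {"aperture":0}, {"aperture":0}, {"aperture":0}]}}

```text
time_s: 15.98
tool_pos: [0.4679, -0.1945, 0.0845]
tcp_rot: [0.001, 0.664, 0.747, 0.0]
force: [0.3, -0.4, -1.1]
gripper_width: 0.379
grasp_force: 30.0
```

Run:
```python
from at import *
go([.4673,-.1935,.0835])
im={n:np.ascontiguousarray(env.read_camera(n)[:,:,::-1]) for n in('side','scene')}
z=lambda x:cv2.resize(x,(400,550),interpolation=cv2.INTER_CUBIC)
cv2.imwrite('pics/fin.png',np.hstack([z(im['side'][140:260,300:387]),z(im['scene'][190:355,370:490])]))
G=[.4673,-.1941,.1132];f=np.array([400/87,550/120]);g=np.array([400/120,550/165])
P=W(G,[(0,0,.13),(0,0,.12),(0,0,.06)])
print((proj(env.calibration('side'),P)-[300,140])*f);print((proj(env.calibration('scene'),P)-[370,190])*g+[400,0])
```

```text
15.9833 [ 0.46789842 -0.194454    0.08452538] yaw 0.11737790118822208 need [ 0.001  -0.0005  0.001 ]
[[202.55662321 121.39395855]
 [201.70021804 140.25447834]
 [196.75638177 248.82676702]]
[[582.4476342  197.79602263]
 [581.12226221 212.25435771]
 [573.32739744 296.34334705]]
```

View pics/fin.png

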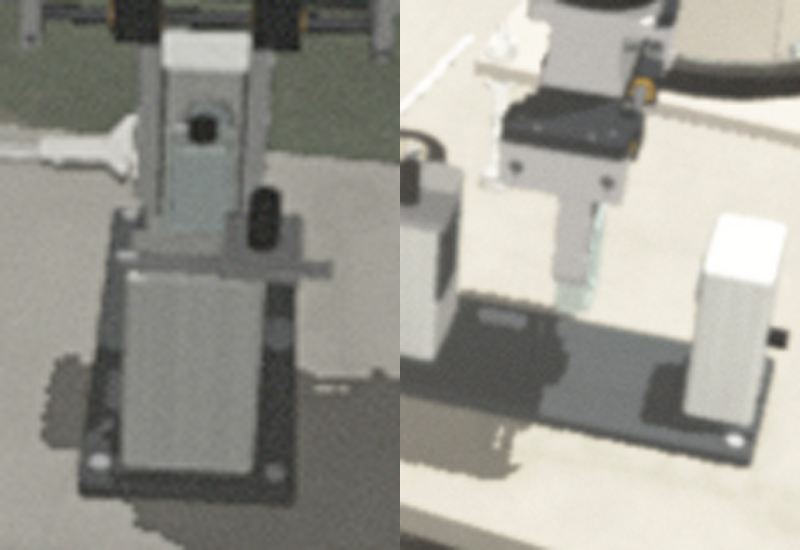

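The side view shows the stopper at (202,122), against a predicted (202.6,121.4). The cell hangs upright midway between the posts and clear of both, and the shutter is still at its stop. I'm handing in.

Request:
{"fn": "shift_gripper", "kwargs": {"deltas": [{"aperture":0}, {"aperture":0}, {"aperture":0}]}}

```text
time_s: 16.33
tool_pos: [0.4674, -0.1944, 0.0838]
tcp_rot: [0.0, 0.665, 0.747, 0.0]
force: [-1.2, 0.5, -1.7]
gripper_width: 0.381
grasp_force: 30.0
```

```bash
python3 -c "
from bench import env
print(env.close_job())"
```

```text
the job is handed in; nothing more can be done
None
```

I handed the job in at 16.3 s with the tall cell held upright at the beam centre (about 1 mm off by my measurements) and the short cell left in the rack; the shutter is at a hard stop, but I measured only about 28–30 mm of travel from its starting position against the 29 mm needed, and the hand-in returned no verdict.

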